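# Return three mixed-up draw plates to their own stands

## Robot

A 7-joint arm with a two-finger parallel gripper is mounted at the origin on the work surface; the furniture and walls round the work are solid. World frame = base frame: x ahead of the robot, y to its left, z up, the work surface at z = 0. Lengths are in m, angles in rad, forces in N, time in s.
With the tool pointing down it reaches from about 0.4 to 0.925 m from the base axis. Payload 4.1 kg.
Tool frame: the origin (TCP) lies on the centre line of the jaws, within the pads' length; the fingertips stand 25 mm ahead of it and the grasp point (between the pads) lies 6 mm ahead of it; z points along the fingers, y is the line along which they close (so a half turn about z gives the same grasp; the last joint's range is limited). The gripper opens to 85 mm and grips with 20 to 120 N. Pads are 22 mm wide; open, the fingers measure 114 mm over their backs; the gripper's body (76 mm by 85 mm) begins 54 mm behind the grasp point. The pads swing forward as they close: fully open they stand 13 mm farther back than shut.
Start: joints at [1.209, 0.398, 0.045, 1.537, -0.019, 1.207, -0.051], TCP at [0.169, -0.628, 0.256] pointing down, gripper open.
Joint ranges: [-2.82, 2.82], [-0.49, 2.23], [-1.37, 1.46], [0, 2.46], [-1.36, 4.5], [0.23, 2], [-2.94, 2.94]. Speed limits (rad/s): [2.57, 2.57, 3.14, 3.14, 3.14, 3.14, 3.14].

## Interface

Orientations are given as [roll, pitch, yaw] about the fixed x, y, z axes, in that order (R = Rz(yaw) Ry(pitch) Rx(roll)).
In Python, from plant import state, get_image, camera_info, sign_off gives the robot as it stands.
- The arm moves only by the tool move_arm, never from a script. Its argument "moves" is one flat list of numbers, 5 for each row, row after row: the opening, from 0 (shut) to 1 (fully open), then the shift along the world's x, y, z in mm, then the turn about the world's z in rad. In form: [hand, x, y, z, turn, hand, x, y, z, turn, ...]. A call has 1 to 12 rows; each row shifts and turns the commanded pose from where the row before left it; what a row does not reach is not made up. A row lasts 1/10 s, in which the tool goes at most 50 mm and 8.59 degrees, less where a joint would pass 70% of its speed; a pose out of reach is approached as far as the arm can. A call is refused whole if a number of a shift passes 50 or a number of a turn 0.15, either way. A call with a gripper value outside its range is refused whole. The fingers move at their own pace and stop on an object; "grip_force" is the grip in N (left out, the last holds). Time passes only in rows, so rows that do not move let the fingers close. It gives the time, the measured TCP pose, the force, the opening and the grip force at its end, in the units of the state.
- state(): the state, without advancing time (a new reading comes with each control period).
- get_image(name): name is "scene" or "top" or "wrist"; returns the picture (384x512x3 uint8, red, green, blue); there is no depth.
- camera_info(name): a dict with "intrinsics" (3x3 intrinsics, pixels), "cam_to_world" (4x4, takes a point from camera to world coordinates); the wrist camera has in their place "hand_eye" (4x4, takes a point from camera to tool coordinates, whose origin is the TCP and whose axes are the flange's). Camera axes: x right, y up, looking along -z (the intrinsics and any distortion apply to the point x, -y, -z); pixel columns grow to the right and rows downward; lengths in m; the calibration is good to about 2 mm. A picture is of the moment at which its call begins: read the wrist's pose just before it. camera_info takes no time and is no camera call.
- sign_off(): hands the job in; it is judged then, once.
The state is a dict: "time_s": time; "joint_pos": joint angles; "dq": joint speeds; "effort": joint torques, N m; "position": TCP position; "tool_rot": TCP orientation; "wrist_force": force on the tool from outside, world axes, zero at the start; "moment": the same for the moment, N m; "finger_gap": opening from 0.0 (shut) to 1.0 (fully open); "gripper_force": force on a finger pad.
Only numpy, scipy, OpenCV 4.12 (cv2) and the standard library are available. Lean on these libraries where they do the work, as an engineer would, in place of code of your own. Each camera call takes 0.05 s, during which the arm holds its last target. There are 200 camera calls.

## Task

The three draw plates have been put back in one another's stands. Put each into the stand of its own colour, fully down in its guides; the bare stand is free to park a plate in while you change them round. Leave the white dropper bottle and the small green bottle standing where they are.

Things in the scene. Friction and masses are not known exactly. Their poses are not given: they have to be found in the camera images.
- red_plate: Red draw plate: steel plate standing on its long edge, 96 mm long (y), 9 mm thick (x), 52 mm high (z up), 0.24-0.38 kg; rows of round holes, top 12 mm enamelled red. Origin: middle of its bottom edge. Starts fully down in a stand of another colour, its top 8 mm above the guides; fits either way round. Grip it across its thickness at the middle of its length, where both faces are free down to the base.
- yellow_plate: Yellow draw plate: steel plate standing on its long edge, 96 mm long (y), 9 mm thick (x), 52 mm high (z up), 0.24-0.38 kg; rows of square holes, top 12 mm enamelled yellow. Origin: middle of its bottom edge. Starts fully down in a stand of another colour, its top 8 mm above the guides; fits either way round. Grip it across its thickness at the middle of its length, where both faces are free down to the base.
- blue_plate: Blue draw plate: steel plate standing on its long edge, 96 mm long (y), 9 mm thick (x), 52 mm high (z up), 0.24-0.38 kg; rows of half-round holes, top 12 mm enamelled blue. Origin: middle of its bottom edge. Starts fully down in a stand of another colour, its top 8 mm above the guides; fits either way round. Grip it across its thickness at the middle of its length, where both faces are free down to the base.
- red_stand: Red stand, fixed: wooden base 44 x 122 x 10 mm, red strip along each side of the slot, steel card guide at each end. Slot 13 mm wide (x), 106 mm long (y); guides at its ends reach 44 mm above the bench, flared mouths to 54 mm lead in a plate up to about 5 mm off; a seated plate's bottom is 10 mm above the bench. Origin on the bench under the slot's middle, z up.
- yellow_stand: Yellow stand, fixed: wooden base 44 x 122 x 10 mm, yellow strip along each side of the slot, steel card guide at each end. Slot 13 mm wide (x), 106 mm long (y); guides at its ends reach 44 mm above the bench, flared mouths to 54 mm lead in a plate up to about 5 mm off; a seated plate's bottom is 10 mm above the bench. Origin on the bench under the slot's middle, z up.
- blue_stand: Blue stand, fixed: wooden base 44 x 122 x 10 mm, blue strip along each side of the slot, steel card guide at each end. Slot 13 mm wide (x), 106 mm long (y); guides at its ends reach 44 mm above the bench, flared mouths to 54 mm lead in a plate up to about 5 mm off; a seated plate's bottom is 10 mm above the bench. Origin on the bench under the slot's middle, z up.
- spare_stand: Bare stand, fixed, empty at the start: like the others but plain wood, no coloured strips. The 4 stands form a row leading away from the robot, in any order, slots across the row, about 80 mm apart. Slot 13 mm wide (x), 106 mm long (y). Origin on the bench under the slot's middle, z up.
- dropper_bottle: White dropper bottle with a pointed cap, 27 mm across, 80 mm high, loose on the bench beside the row of stands. Origin at the centre of its underside, z up. To be left alone.
- green_bottle: Small green bottle with a dark green screw cap, 35 mm across, 40 mm high, loose on the bench between the lamp and the row of stands. Origin at the centre of its underside, z up. To be left alone.

How it is judged:
At the end, for the whole second after the job is handed in: Each plate stands released and at rest in the stand of its own colour: middle within 9 mm of the stand's, bottom down on the base (7 to 14 mm above the stand's origin), upright within 0.2 rad, along the slot within 0.1 rad; both bottles upright within 30 mm of where they stood (horizontal distance between red_plate and red_stand below 0.009 m and z of red_plate in the frame of red_stand between 0.007 and 0.014 m and angle between each of red_plate, yellow_plate, blue_plate's own z axis and vertical below 0.2 rad and angle between the y axis of red_plate and the y axis of red_stand, either way round below 0.1 rad and linear speed of each of red_plate, yellow_plate, blue_plate below 0.03 m/s and angular speed of each of red_plate, yellow_plate, blue_plate below 2 rad/s and horizontal distance between yellow_plate and yellow_stand below 0.009 m and z of yellow_plate in the frame of yellow_stand between 0.007 and 0.014 m and angle between the y axis of yellow_plate and the y axis of yellow_stand, either way round below 0.1 rad and horizontal distance between blue_plate and blue_stand below 0.009 m and z of blue_plate in the frame of blue_stand between 0.007 and 0.014 m and angle between the y axis of blue_plate and the y axis of blue_stand, either way round below 0.1 rad and distance of each of dropper_bottle, green_bottle from where it was at the start of the episode below 0.03 m and angle between each of dropper_bottle, green_bottle's own z axis and vertical below 0.3 rad); the robot touches nothing.
It fails at once if the white dropper bottle is knocked over or pushed more than 30 mm (angle between dropper_bottle's own z axis and vertical above 0.5 rad or distance of dropper_bottle from where it was at the start of the episode above 0.03 m).
It fails at once if the small green bottle is knocked over or pushed more than 30 mm (angle between green_bottle's own z axis and vertical above 0.5 rad or distance of green_bottle from where it was at the start of the episode above 0.03 m).
It also fails if it takes over 112 s, if anything falls off the work surface, if the arm or the gripper's body presses on something with over 40 N, if the wrist force passes 120 N, or if a joint passes its speed limit or range.

## Working session

There is one attempt and no reset: what is moved stays moved. The work goes in short steps, Python scripts to look and compute and a tool call to move; the robot and the scene stay as the last step left them, time stands still between calls to the robot, and variables do not carry over. Pictures are saved under pics/ and viewed, at most 14 in all, crops included, and the job is handed in when it is done.

Besides the shell and the picture viewer there is one more tool, called after "Emit:" by a JSON object that holds its "api" and its "payload", one argument or row to a line. move_arm: Moves the arm, as the interface text tells. Its arguments: {"type":"object","properties":{"moves":{"type":"array","items":{"type":"number"}},"grip_force":{"type":"number"}},"required":["moves"]}

```bash
mkdir -p pics; python3 - <<'E'
from plant import *
import cv2,json
for n in ("scene","top"):
    cv2.imwrite(f"pics/{n}0.png",get_image(n)[:,:,::-1]); c=camera_info(n); print(n,{k:(v.tolist() if hasattr(v,'tolist') else v) for k,v in c.items()})
print(camera_info("wrist")); print(state())
E
```

```text
scene {'intrinsics': [[351.7797056445264, 0.0, 251.5232608570901], [0.0, 351.7797056445264, 192.0861904155259], [0.0, 0.0, 1.0]], 'cam_to_world': [[-0.33847293238568, -0.6119158164830796, 0.7148392179924693, 1.1041514423047847], [0.940764329259737, -0.23617638681820596, 0.2432759566869992, -0.06392601959396373], [0.019963737994585826, 0.7548375638820204, 0.6556078868637416, 0.6175089199121715], [0.0, 0.0, 0.0, 1.0]]}
top {'intrinsics': [[444.3276370780657, 0.0, 253.85200541448046], [0.0, 444.3276370780657, 198.5972120681356], [0.0, 0.0, 1.0]], 'cam_to_world': [[-0.027446448920339192, 0.9952046446736172, -0.09388507688510929, 0.3961738635183559], [-0.9995078072513602, -0.028749468513030837, -0.01255433406422876, -0.2719521118717164], [-0.015193277633256622, 0.09349429544243816, 0.995503882983126, 0.8955922023539419], [0.0, 0.0, 0.0, 1.0]]}
{'intrinsics': array([[285.07107739,   0.        , 255.0433323 ],
       [  0.        , 285.07107739, 185.31871524],
       [  0.        ,   0.        ,   1.        ]]), 'hand_eye': array([[ 1.27661905e-03,  9.65563577e-01,  2.60164080e-01,
        
[... 276 characters left out ...]
'time_s': 0.1, 'joint_pos': array([ 1.20900932,  0.39913592,  0.0450474 ,  1.53771015, -0.01871399,
        1.20690635, -0.05072396]), 'dq': array([-0.00014893, -0.00051339, -0.00095343, -0.00232597, -0.0008021 ,
        0.00042212, -0.00037028]), 'effort': array([ 3.14227007e-03, -4.76264584e+01,  1.37001101e+00, -2.54948777e+01,
        1.19641880e-02,  5.04694952e-03,  2.80656803e-05]), 'position': array([ 0.16874668, -0.62718927,  0.25537548]), 'tool_rot': array([-3.13985832e+00,  1.12622194e-04,  2.62860737e-01]), 'wrist_force': array([-0.32513118,  0.31223584,  0.31072684]), 'moment': array([-0.00386817, -0.04936602, -0.01740942]), 'gripper_force': 0.0, 'finger_gap': 1.001098282015986}
```

View pics/top0.png

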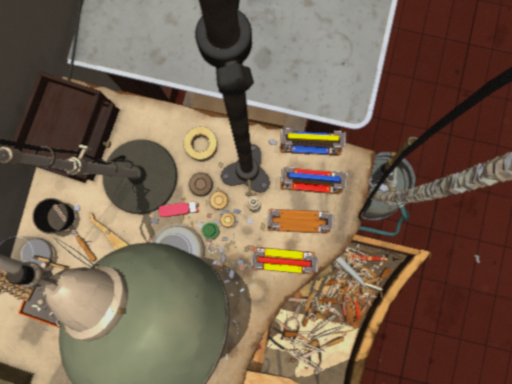

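View pics/scene0.png

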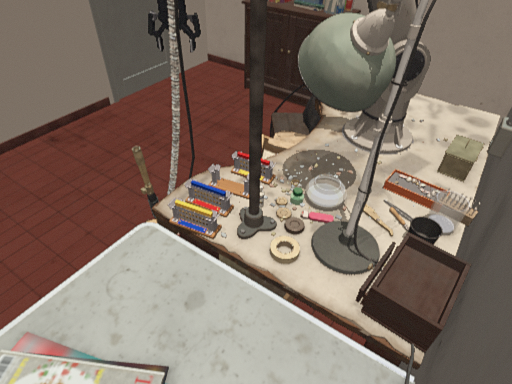

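The top picture shows the row, far to near: blue stand with the yellow plate (314,140), red stand with the blue plate (312,180), bare stand (298,220) and yellow stand with the red plate (285,260). The green bottle is at (210,231), the white bottle at about (254,204), and a black post has its foot at (245,175).

```bash
cat > h.py <<'E'
from plant import *
import cv2,numpy as np
from scipy.spatial.transform import Rotation as R
def cam(n,s=None):
    c=camera_info(n)
    if n!="wrist": return c["intrinsics"],np.array(c["cam_to_world"])
    T=np.eye(4);T[:3,:3]=R.from_euler('xyz',s["tool_rot"]).as_matrix();T[:3,3]=s["position"]
    return c["intrinsics"],T@c["hand_eye"]
def ray(K,T,uv,z):
    p=np.linalg.inv(K)@[uv[0],uv[1],1.]; d=T[:3,:3]@(p*[1,-1,-1]); o=T[:3,3]
    return o+d*(z-o[2])/d[2]
def masks(im):
    h=cv2.cvtColor(im,cv2.COLOR_RGB2HSV);H,S,V=cv2.split(h);ok=(S>150)&(V>90)
    return {"red":ok&((H<5)|(H>174)),"yellow":ok&(H>23)&(H<36),"blue":ok&(H>105)&(H<125),"green":(S>100)&(V>50)&(H>55)&(H<85)}
def blobs(im,amin):
    for c,m in masks(im).items():
        for k in cv2.findContours(m.astype(np.uint8),cv2.RETR_EXTERNAL,cv2.CHAIN_APPROX_NONE)[0]:
            if cv2.contourArea(k)>amin: yield c,cv2.minAreaRect(k)
E
python3 - <<'E'
from h import *
im=get_image("top");K,T=cam("top")
for c,r in blobs(im,15):
    b=cv2.boxPoints(r); P=np.array([ray(K,T,q,.062) for q in b]); 
    e=(P[1]-P[0]) if np.linalg.norm(P[1]-P[0])>np.linalg.norm(P[2]-P[1]) else P[2]-P[1]
    print(c,np.round(r[0]),np.round(r[1],1),"z62",ray(K,T,r[0],.062)[:2].round(3),"z10",ray(K,T,r[0],.01)[:2].round(3),np.degrees(np.arctan2(e[1],e[0])).round(1))
for u in [(298,220),(254,204),(245,170),(210,231)]: print(u,ray(K,T,u,.03).round(3))
cv2.imwrite("pics/topc.png",cv2.resize(im[110:290,180:360,::-1],(720,720))[:600])
E
```

```text
red [285. 262.] [51.3  5.4] z62 [ 0.356 -0.315] z10 [ 0.353 -0.318] -96.4
red [174. 210.] [ 9.9 28.8] z62 [ 0.458 -0.11 ] z10 [ 0.462 -0.099] -84.5
red [310. 187.] [35.7  6.8] z62 [ 0.494 -0.369] z10 [ 0.5   -0.375] -96.9
red [311. 171.] [35.1  2.9] z62 [ 0.523 -0.372] z10 [ 0.531 -0.378] -97.0
yellow [282. 268.] [37.5  6.8] z62 [ 0.344 -0.311] z10 [ 0.341 -0.313] -97.5
yellow [284. 253.] [37.4  7.7] z62 [ 0.371 -0.314] z10 [ 0.37  -0.316] -95.9
yellow [313. 137.] [51.2  5.4] z62 [ 0.59  -0.377] z10 [ 0.602 -0.383] -94.4
blue [314. 177.] [50.4  4.6] z62 [ 0.512 -0.376] z10 [ 0.519 -0.383] -96.7
blue [310. 149.] [34.1  5.8] z62 [ 0.566 -0.371] z10 [ 0.577 -0.377] -94.8
green [210. 230.] [12. 11.] z62 [ 0.418 -0.177] z10 [ 0.419 -0.171] 178.9
(298, 220) [ 0.434 -0.346  0.03 ]
(254, 204) [ 0.467 -0.261  0.03 ]
(245, 170) [ 0.535 -0.245  0.03 ]
(210, 231) [ 0.417 -0.174  0.03 ]
```

View pics/topc.png

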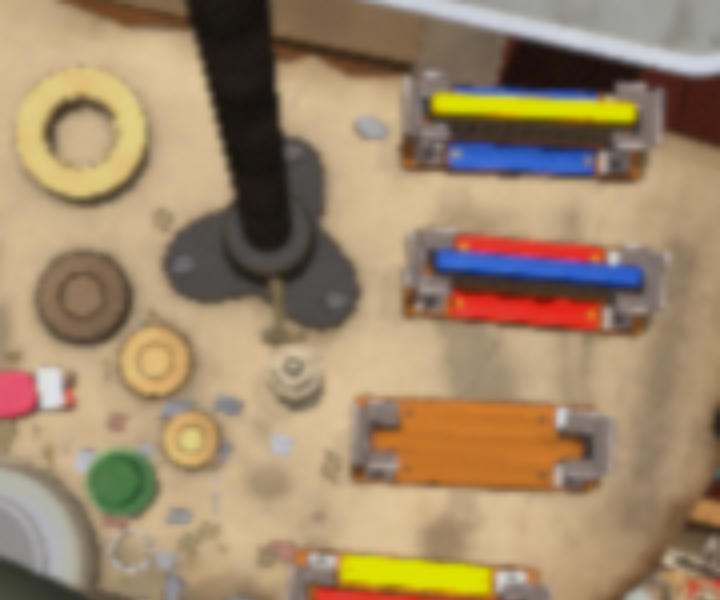

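The crop confirms the layout: the dropper bottle stands at crop (294,375), and the green bottle at (120,480). The lamp shade and the black post could be in the arm's way, so I'll check them before moving.

```bash
python3 - <<'E'
from h import *
def line(n,uv):
    K,T=cam(n);d=ray(K,T,uv,0)-T[:3,3];return T[:3,3],d/np.linalg.norm(d)
def tri(a,b):
    (o,d),(p,e)=line("top",a),line("scene",b)
    s=np.linalg.lstsq(np.c_[d,-e],p-o,rcond=None)[0];return (o+d*s[0]).round(3),(p+e*s[1]).round(3)
print("shade",tri((145,310),(348,65)))
print("shade cap",tri((85,298),(378,22)))
print("post",[ray(*cam("top"),(238,100),z).round(3)[:2] for z in (.1,.2,.3,.4,.5)],tri((222,40),(258,20)))
E
```

```text
shade (array([ 0.313, -0.123,  0.325]), array([ 0.312, -0.118,  0.327]))
shade cap (array([ 0.341, -0.085,  0.423]), array([ 0.34 , -0.077,  0.426]))
post [array([ 0.654, -0.238]), array([ 0.622, -0.242]), array([ 0.589, -0.246]), array([ 0.557, -0.251]), array([ 0.524, -0.255])] (array([ 0.594, -0.24 ,  0.474]), array([ 0.592, -0.235,  0.474]))
```

Emit:
{"api": "move_arm", "payload": {
  "moves": [0.5,33,25,0,0.15,0.5,33,25,0,0.15,0.5,33,25,0,0.15,0.5,33,25,0,0.15,0.5,33,25,0,0.15,0.5,33,25,0,0.15,0.5,33,25,0,0.15,0.5,33,25,0,0.15,0.5,0,30,0,0,0.5,0,30,0,0,0.5,0,0,0,0]
}}

```text
time_s: 1.25
position: [0.4342, -0.3626, 0.2562]
tool_rot: [-3.141, -0.003, 1.47]
wrist_force: [-0.7, 0.3, -0.6]
finger_gap: 0.503
gripper_force: 0.0
```

```bash
cat > look.py <<'E'
from h import *
import sys
s=state();im=get_image("wrist");K,T=cam("wrist",s)
print("t",s["time_s"],s["position"].round(4),s["tool_rot"].round(3),s["finger_gap"],s["wrist_force"].round(1))
for c,r in blobs(im,300):
    P=np.array([ray(K,T,q,.062)[:2] for q in cv2.boxPoints(r)])
    e=P[1]-P[0] if np.linalg.norm(P[1]-P[0])>np.linalg.norm(P[2]-P[1]) else P[2]-P[1]
    print(c,np.round(r[0]),np.round(r[1]),"z62",ray(K,T,r[0],.062)[:2].round(4),"z11",ray(K,T,r[0],.011)[:2].round(4),"len",np.linalg.norm(e).round(3),(np.degrees(np.arctan2(e[1],e[0]))%180).round(1))
cv2.imwrite(f"pics/{sys.argv[1]}.png",im[:,:,::-1])
E
python3 look.py w1
```

```text
t 1.25 [ 0.4342 -0.3626  0.2562] [-3.141e+00 -3.000e-03  1.470e+00] 0.5025308470938421 [-0.7  0.3 -0.6]
red [307. 165.] [10. 56.] z62 [ 0.4929 -0.3628] z11 [ 0.5013 -0.3734] len 0.062 82.8
red [179. 131.] [90.  9.] z62 [ 0.3584 -0.3126] z11 [ 0.3447 -0.315 ] len 0.096 84.0
yellow [397. 167.] [ 8. 85.] z62 [ 0.5921 -0.3756] z11 [ 0.6168 -0.3883] len 0.096 85.2
yellow [200. 124.] [47. 11.] z62 [ 0.382 -0.307] z11 [ 0.3722 -0.3085] len 0.049 83.4
blue [366. 160.] [ 9. 55.] z62 [ 0.5588 -0.3644] z11 [ 0.578  -0.3752] len 0.061 85.4
blue [327. 173.] [ 7. 83.] z62 [ 0.5151 -0.3746] z11 [ 0.5271 -0.3872] len 0.094 82.9
```

View pics/w1.png

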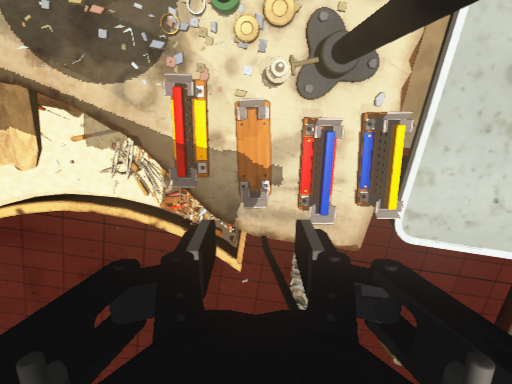

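The wrist view shows the red plate at (179,131), the spare at (254,153), the blue plate at (327,173) and the yellow plate at (397,167). All stands are clear. The white bottle is at (278,70).

```bash
python3 - <<'E'
from h import *
def spare(im,K,T,c,l):
    h=cv2.cvtColor(im,cv2.COLOR_RGB2HSV);m=((h[...,0]>8)&(h[...,0]<18)&(h[...,1]>160)).astype(np.uint8)
    k=min((k for k in cv2.findContours(m,0,1)[0] if cv2.contourArea(k)>300),key=lambda k:np.hypot(*(np.array(cv2.minAreaRect(k)[0])-c)))
    r=cv2.minAreaRect(k);b=cv2.boxPoints(r);P=np.array([ray(K,T,q,.01)[:2] for q in b]);print(l,r,P.mean(0).round(4),(P-P.mean(0)).round(3).tolist())
s=state();spare(cv2.imread("pics/w1.png")[:,:,::-1].copy(),*cam("wrist",s),(254,153),"w")
spare(cv2.imread("pics/top0.png")[:,:,::-1].copy(),*cam("top"),(298,220),"t")
E
```

```text
w ((253.0850830078125, 148.99819946289062), (80.19461822509766, 33.18397903442383), 88.78113555908203) [ 0.4338 -0.3521] [[-0.016, 0.053], [0.025, 0.049], [0.018, -0.053], [-0.026, -0.049]]
t ((298.9958801269531, 220.57872009277344), (52.190921783447266, 20.813297271728516), 3.012787342071533) [ 0.4332 -0.3493] [[-0.016, 0.053], [0.025, 0.05], [0.016, -0.054], [-0.025, -0.05]]
```

Emit:
{"api": "move_arm", "payload": {
  "moves": [0.5,-20,10,-30,0,0.5,-20,10,-30,0,0.5,-20,10,-30,0,0.5,-16,10,-20,0,0.5,0,9,0,0,0.5,0,0,0,0],
  "grip_force": 50
}}

```text
time_s: 1.9
position: [0.3575, -0.3187, 0.1468]
tool_rot: [3.141, 0.0, 1.463]
wrist_force: [0.9, 0.1, 0.5]
finger_gap: 0.502
gripper_force: 0.0
```

```bash
python3 look.py w2; python3 -c "
from plant import *
import cv2
cv2.imwrite('pics/s2.png',get_image('scene')[:,:,::-1])"
```

```text
t 1.9 [ 0.3575 -0.3187  0.1468] [3.141 0.    1.463] 0.5015012783767149 [0.9 0.1 0.5]
red [252. 228.] [12. 48.] z62 [ 0.3542 -0.3413] z11 [ 0.3513 -0.3634] len 0.04 83.4
red [409. 221.] [14. 74.] z62 [ 0.4735 -0.3487] z11 [ 0.5008 -0.3728] len 0.059 82.5
yellow [268. 158.] [15. 40.] z62 [ 0.3717 -0.289 ] z11 [ 0.3732 -0.2979] len 0.029 81.6
blue [462. 243.] [ 13. 111.] z62 [ 0.5148 -0.3711] z11 [ 0.5526 -0.4008] len 0.092 83.2
blue [491. 215.] [14. 76.] z62 [ 0.5347 -0.3501] z11 [ 0.5776 -0.3745] len 0.06 85.2
```

View pics/s2.png

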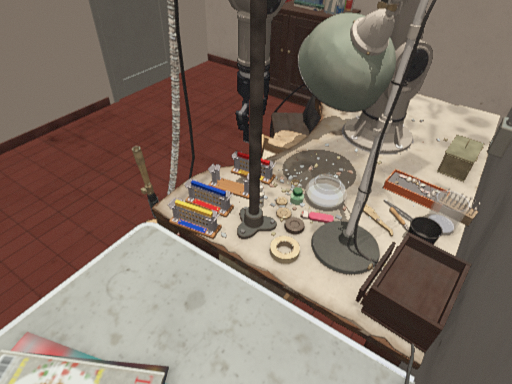

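View pics/w2.png

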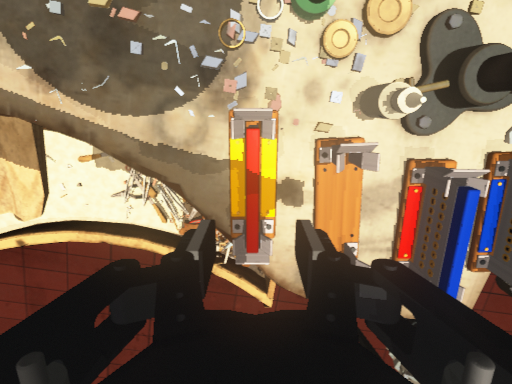

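Scene: the gripper hangs at (250,110), clear of the shade. Wrist: the red plate runs from (252,125) to (252,252), centred between the fingers. I'll lower and grip.

Emit:
{"api": "move_arm", "payload": {
  "moves": [0.5,0,4,-25,0,0.5,0,0,-25,0,0.5,0,0,-25,0,0.5,0,0,-21,0,0.5,0,0,0,0,0,0,0,0,0,0,0,0,0,0,0,0,0,0,0,0,0,0,0,0,0,0,0,0,0],
  "grip_force": 60
}}

```text
time_s: 3.0
position: [0.3577, -0.3157, 0.0519]
tool_rot: [3.139, 0.002, 1.462]
wrist_force: [-0.9, 0.5, 5.9]
finger_gap: 0.096
gripper_force: 59.8
```

Emit:
{"api": "move_arm", "payload": {
  "moves": [0,0,0,15,0,0,0,0,25,0,0,0,0,25,0,0,0,0,15,0,0,0,0,0,0]
}}

```text
time_s: 3.5
position: [0.3582, -0.3157, 0.1325]
tool_rot: [3.137, 0.003, 1.463]
wrist_force: [-0.0, -1.2, -4.0]
finger_gap: 0.096
gripper_force: 59.0
```

```bash
python3 look.py w3
```

```text
t 3.5 [ 0.3582 -0.3157  0.1325] [3.137e+00 3.000e-03 1.463e+00] 0.09598130123186512 [-0.  -1.2 -4. ]
red [416. 230.] [15. 77.] z62 [ 0.4719 -0.3466] z11 [ 0.5008 -0.3728] len 0.059 82.4
red [254. 233.] [ 24. 161.] z62 [ 0.3569 -0.3367] z11 [ 0.3544 -0.3603] len 0.126 82.4
blue [473. 256.] [ 14. 120.] z62 [ 0.5142 -0.3722] z11 [ 0.5547 -0.4054] len 0.095 82.5
blue [502. 223.] [14. 77.] z62 [ 0.5322 -0.3482] z11 [ 0.5776 -0.3748] len 0.057 85.3
```

View pics/w3.png

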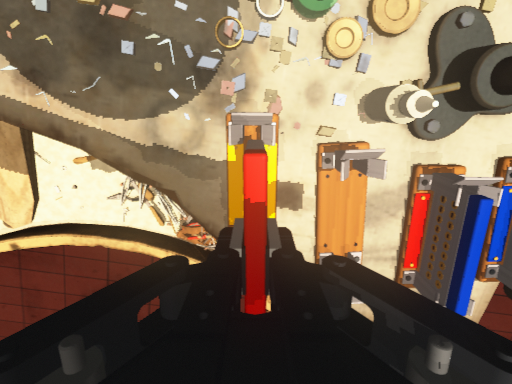

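The red plate is held at (255,230) and is upright. I'll carry it to the spare stand.

Emit:
{"api": "move_arm", "payload": {
  "moves": [0,25,-12,0,0,0,26,-12,0,0,0,25,-11,0,0,0,0,0,0,0,0,0,0,-20,0,0,0,0,-20,0,0,0,0,-12,0,0,0,0,-12,0,0,0,0,-10,0,0,0,0,-5,0,0,0,0,0,0]
}}

```text
time_s: 4.65
position: [0.4329, -0.3506, 0.0517]
tool_rot: [3.141, 0.001, 1.462]
wrist_force: [-0.1, -0.4, -0.9]
finger_gap: 0.095
gripper_force: 60.6
```

Emit:
{"api": "move_arm", "payload": {
  "moves": [0.5,0,0,0,0,0.5,0,0,0,0,0.5,0,0,0,0,0.5,0,0,20,0,0.5,0,0,30,0,0.5,0,0,40,0,0.5,40,-6,0,0,0.5,40,-6,0,0,0.5,40,-7,0,0.02,0.5,35,-6,0,0,0.5,0,0,0,0]
}}

```text
time_s: 5.75
position: [0.5927, -0.3732, 0.1411]
tool_rot: [3.137, -0.002, 1.486]
wrist_force: [-0.2, 0.2, -0.7]
finger_gap: 0.497
gripper_force: 0.0
```

```bash
python3 look.py w4
```

```text
t 5.75 [ 0.5927 -0.3732  0.1411] [ 3.137e+00 -2.000e-03  1.486e+00] 0.49694001032643614 [-0.2  0.2 -0.7]
red [184. 193.] [77. 15.] z62 [ 0.5442 -0.3625] z11 [ 0.5299 -0.3765] len 0.058 84.1
red [ 31. 184.] [133.  23.] z62 [ 0.4373 -0.3466] z11 [ 0.3952 -0.3566] len 0.096 82.1
yellow [253. 159.] [34. 12.] z62 [ 0.5956 -0.3419] z11 [ 0.5948 -0.3506] len 0.024 85.4
blue [268. 206.] [40. 12.] z62 [ 0.6035 -0.3771] z11 [ 0.6047 -0.395 ] len 0.031 86.2
blue [268. 166.] [29. 13.] z62 [ 0.606  -0.3474] z11 [ 0.6079 -0.3575] len 0.021 86.3
blue [149. 208.] [116.  13.] z62 [ 0.5172 -0.371 ] z11 [ 0.4959 -0.3874] len 0.089 84.0
```

View pics/w4.png

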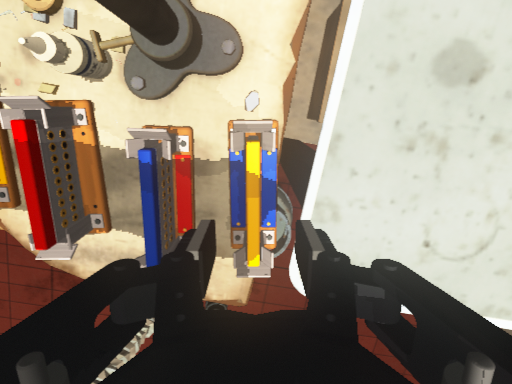

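The red plate sits in the spare stand at (31,184). The yellow plate, at (253,203), is centred between the fingers.

Emit:
{"api": "move_arm", "payload": {
  "moves": [0.5,0,-2,-25,0,0.5,0,0,-25,0,0.5,0,0,-25,0,0.5,0,0,-15,0,0.5,0,0,0,0,0,0,0,0,0,0,0,0,0,0,0,0,0,0,0,0,0,0,0,0,0,0,0,0,0]
}}

```text
time_s: 6.8
position: [0.5893, -0.3774, 0.0534]
tool_rot: [3.138, 0.002, 1.483]
wrist_force: [-0.1, 0.4, 6.4]
finger_gap: 0.094
gripper_force: 59.9
```

Emit:
{"api": "move_arm", "payload": {
  "moves": [0,0,0,15,0,0,0,0,25,0,0,0,0,25,0,0,0,0,15,0,0,0,0,0,0]
}}

```text
time_s: 7.3
position: [0.5887, -0.3773, 0.1333]
tool_rot: [3.138, 0.002, 1.483]
wrist_force: [1.2, -0.6, -3.1]
finger_gap: 0.097
gripper_force: 60.6
```

Emit:
{"api": "move_arm", "payload": {
  "moves": [0,-40,10,0,-0.02,0,-40,10,0,0,0,-40,10,0,0,0,-40,11,0,0,0,-40,11,0,0,0,-31,9,0,0,0,0,0,0,0,0,0,0,0,0]
}}

```text
time_s: 8.1
position: [0.3556, -0.3153, 0.1305]
tool_rot: [-3.14, -0.001, 1.462]
wrist_force: [-0.2, 0.6, -3.7]
finger_gap: 0.094
gripper_force: 60.8
```

```bash
python3 look.py w5
```

```text
t 8.1 [ 0.3556 -0.3153  0.1305] [-3.140e+00 -1.000e-03  1.462e+00] 0.0944699203920026 [-0.2  0.6 -3.7]
red [422. 232.] [15. 77.] z62 [ 0.4714 -0.3465] z11 [ 0.5011 -0.373 ] len 0.058 83.1
red [368. 221.] [18. 95.] z62 [ 0.4336 -0.334 ] z11 [ 0.4527 -0.3569] len 0.071 83.7
yellow [262. 174.] [57. 36.] z62 [ 0.364  -0.2926] z11 [ 0.364  -0.3042] len 0.039 85.1
blue [481. 259.] [ 14. 122.] z62 [ 0.5147 -0.3722] z11 [ 0.5562 -0.4056] len 0.095 83.1
blue [508. 228.] [14. 73.] z62 [ 0.531  -0.3503] z11 [ 0.577  -0.3778] len 0.054 86.0
```

View pics/w5.png

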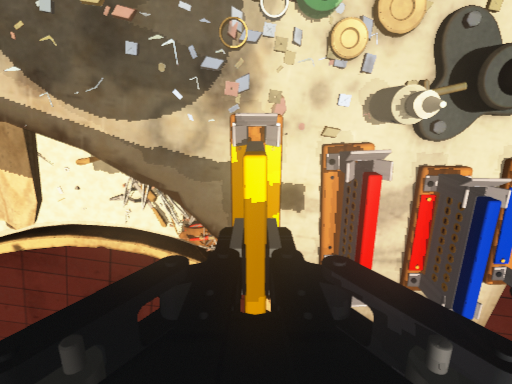

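The yellow plate is held upright over the yellow stand at (256,230), and needs to go about 2 mm in +x.

Emit:
{"api": "move_arm", "payload": {
  "moves": [0,2,0,0,0,0,0,0,-20,0,0,0,0,-20,0,0,0,0,-12,0,0,0,0,-12,0,0,0,0,-10,0,0,0,0,-5,0,0,0,0,0,0]
}}

```text
time_s: 8.95
position: [0.358, -0.3155, 0.0531]
tool_rot: [-3.138, -0.001, 1.462]
wrist_force: [-8.1, 3.1, 11.3]
finger_gap: 0.093
gripper_force: 63.7
```

Emit:
{"api": "move_arm", "payload": {
  "moves": [0.5,0,0,0,0,0.5,0,0,0,0,0.5,0,0,0,0,0.5,0,0,20,0,0.5,0,0,30,0,0.5,0,0,40,0,0.5,40,-15,0,-0.01,0.5,40,-15,0,0,0.5,40,-15,0,0,0.5,36,-14,0,0,0.5,0,0,0,0]
}}

```text
time_s: 10.05
position: [0.5209, -0.3752, 0.1425]
tool_rot: [3.135, -0.0, 1.456]
wrist_force: [-0.1, -0.5, -0.0]
finger_gap: 0.501
gripper_force: 0.0
```

```bash
python3 look.py w6
```

```text
t 10.05 [ 0.5209 -0.3752  0.1425] [ 3.135 -0.     1.456] 0.5013124663119748 [-0.1 -0.5 -0. ]
red [231. 185.] [77. 15.] z62 [ 0.5072 -0.3609] z11 [ 0.5016 -0.374 ] len 0.057 83.9
red [262. 184.] [15. 78.] z62 [ 0.5296 -0.363 ] z11 [ 0.5298 -0.3767] len 0.058 83.5
red [131. 176.] [132.  19.] z62 [ 0.4376 -0.3467] z11 [ 0.414  -0.3561] len 0.096 85.0
yellow [ 68. 116.] [49. 16.] z62 [ 0.4055 -0.3015] z11 [ 0.3736 -0.2992] len 0.032 83.7
yellow [  1. 107.] [64. 13.] z62 [ 0.3632 -0.2908] z11 [ 0.3203 -0.2857] len 0.04 83.7
blue [245. 234.] [57. 10.] z62 [ 0.5125 -0.3997] z11 [ 0.5083 -0.4228] len 0.046 83.2
blue [316. 179.] [14. 73.] z62 [ 0.568  -0.3634] z11 [ 0.5782 -0.3772] len 0.054 84.7
blue [348. 175.] [15. 79.] z62 [ 0.5904 -0.3635] z11 [ 0.6064 -0.3772] len 0.057 84.6
```

View pics/w6.png

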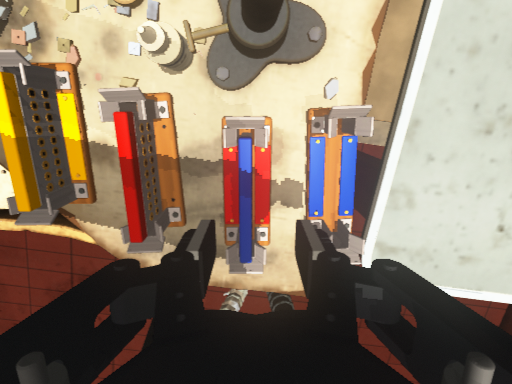

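Yellow now stands in its own stand at (20,140), red is in the spare at (131,176), and blue is at (246,199) between the fingers. The blue stand is free at (332,177).

Emit:
{"api": "move_arm", "payload": {
  "moves": [0.5,0,0,0,0,0.5,0,0,-20,0]
}}

```text
time_s: 10.3
position: [0.5157, -0.3758, 0.1248]
tool_rot: [3.137, 0.003, 1.452]
wrist_force: [0.5, -0.9, 0.3]
finger_gap: 0.498
gripper_force: 0.0
```

Emit:
{"api": "move_arm", "payload": {
  "moves": [0.5,0,1,-25,0,0.5,0,0,-25,0,0.5,0,0,-20,0,0.5,0,0,0,0,0,0,0,0,0,0,0,0,0,0,0,0,0,0,0,0,0,0,0,0,0,0,0,0,0]
}}

```text
time_s: 11.2
position: [0.5158, -0.3744, 0.0542]
tool_rot: [3.139, 0.001, 1.453]
wrist_force: [-0.5, -0.5, 6.2]
finger_gap: 0.094
gripper_force: 60.3
```

Emit:
{"api": "move_arm", "payload": {
  "moves": [0,0,0,15,0,0,0,0,25,0,0,0,0,25,0,0,0,0,15,0,0,0,0,0,0,0,25,0,0,0.02,0,26,0,0,0.02,0,26,-1,0,0,0,0,0,0,0,0,0,0,0,0,0,0,0,0,0]
}}

```text
time_s: 12.3
position: [0.5901, -0.3749, 0.131]
tool_rot: [-3.139, -0.0, 1.492]
wrist_force: [0.9, 0.6, -2.3]
finger_gap: 0.093
gripper_force: 59.3
```

Emit:
{"api": "move_arm", "payload": {
  "moves": [0,0,0,-20,0,0,0,0,-20,0,0,0,0,-12,0,0,0,0,-12,0,0,0,0,-10,0,0,0,0,-4,0,0,0,0,0,0]
}}

```text
time_s: 13.0
position: [0.5921, -0.3749, 0.0547]
tool_rot: [3.141, 0.0, 1.493]
wrist_force: [0.1, 0.3, -1.9]
finger_gap: 0.095
gripper_force: 59.3
```

Emit:
{"api": "move_arm", "payload": {
  "moves": [0.5,0,0,0,0,0.5,0,0,0,0,0.5,0,0,0,0,0.5,0,0,20,0,0.5,0,0,30,0,0.5,0,0,40,0,0.5,-40,6,0,-0.03,0.5,-40,6,0,0,0.5,-40,6,0,0,0.5,-39,6,0,0,0.5,0,0,0,0,0.5,0,0,0,0]
}}

```text
time_s: 14.2
position: [0.4325, -0.3512, 0.1451]
tool_rot: [3.14, 0.001, 1.462]
wrist_force: [-0.2, 0.2, 0.3]
finger_gap: 0.506
gripper_force: 0.0
```

```bash
python3 look.py w7
```

```text
t 14.2 [ 0.4325 -0.3512  0.1451] [3.140e+00 1.000e-03 1.462e+00] 0.5063747591910159 [-0.2  0.2  0.3]
red [360. 198.] [14. 76.] z62 [ 0.5108 -0.3579] z11 [ 0.5288 -0.3762] len 0.058 82.5
red [330. 197.] [14. 76.] z62 [ 0.4889 -0.3551] z11 [ 0.5012 -0.3727] len 0.058 82.5
red [255. 193.] [ 12. 125.] z62 [ 0.4345 -0.3463] z11 [ 0.433  -0.3616] len 0.096 83.5
yellow [179. 133.] [47. 15.] z62 [ 0.387  -0.2972] z11 [ 0.3732 -0.3   ] len 0.032 83.6
yellow [141. 124.] [63. 12.] z62 [ 0.3625 -0.2885] z11 [ 0.3426 -0.2891] len 0.042 83.5
blue [414. 191.] [14. 77.] z62 [ 0.5502 -0.3566] z11 [ 0.5782 -0.3746] len 0.058 85.3
blue [470. 206.] [ 13. 124.] z62 [ 0.592  -0.3735] z11 [ 0.6307 -0.3958] len 0.096 84.9
```

View pics/w7.png

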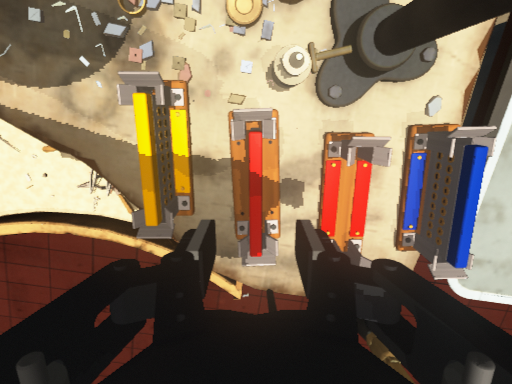

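Blue is seated in the blue stand at (470,206) and yellow in its own at (148,160). Red is at (255,193), centre about 4 mm in +y from the tool, and the red stand is free at (345,197).

Emit:
{"api": "move_arm", "payload": {
  "moves": [0.5,1,4,-25,0,0.5,0,0,-25,0,0.5,0,0,-25,0,0.5,0,0,-16,0,0.5,0,0,0,0,0,0,0,0,0,0,0,0,0,0,0,0,0,0,0,0,0,0,0,0,0,0,0,0,0]
}}

```text
time_s: 15.25
position: [0.4343, -0.3471, 0.0546]
tool_rot: [3.14, 0.001, 1.463]
wrist_force: [-2.8, 1.6, 6.3]
finger_gap: 0.095
gripper_force: 59.7
```

Emit:
{"api": "move_arm", "payload": {
  "moves": [0,0,0,15,0,0,0,0,25,0,0,0,0,25,0,0,0,0,15,0,0,0,0,0,0,0,27,-9,0,-0.01,0,27,-9,0,0,0,27,-9,0,0,0,0,0,0,0,0,0,0,0,0,0,0,0,0,0]
}}

```text
time_s: 16.35
position: [0.5132, -0.3732, 0.132]
tool_rot: [-3.139, -0.001, 1.452]
wrist_force: [-0.0, -0.1, -4.2]
finger_gap: 0.091
gripper_force: 59.5
```

Emit:
{"api": "move_arm", "payload": {
  "moves": [0,0,0,-20,0,0,0,0,-20,0,0,0,0,-12,0,0,0,0,-12,0,0,0,0,-10,0,0,0,0,-5,0,0,0,0,0,0]
}}

```text
time_s: 17.05
position: [0.5152, -0.3739, 0.0548]
tool_rot: [3.141, 0.0, 1.453]
wrist_force: [-0.6, 0.6, -3.8]
finger_gap: 0.095
gripper_force: 59.5
```

Emit:
{"api": "move_arm", "payload": {
  "moves": [0.5,0,0,0,0,0.5,0,0,0,0,0.5,0,0,0,0,0.5,0,0,20,0,0.5,0,0,40,0,0.5,0,0,40,0,0.5,-27,8,40,0,0.5,-27,8,20,0,0.5,-27,9,0,0,0.5,0,0,0,0,0.5,0,0,0,0,0.5,0,0,0,0]
}}

```text
time_s: 18.25
position: [0.4348, -0.3488, 0.2144]
tool_rot: [3.141, -0.0, 1.453]
wrist_force: [0.3, -0.2, -0.0]
finger_gap: 0.495
gripper_force: 0.0
```

```bash
python3 look.py w8
```

```text
t 18.25 [ 0.4348 -0.3488  0.2144] [ 3.141 -0.     1.453] 0.49506811740782514 [ 0.3 -0.2 -0. ]
red [313. 182.] [12. 61.] z62 [ 0.4921 -0.3595] z11 [ 0.5014 -0.3738] len 0.061 82.9
red [337. 193.] [11. 93.] z62 [ 0.515  -0.3734] z11 [ 0.5285 -0.3903] len 0.095 82.8
yellow [193. 131.] [38. 12.] z62 [ 0.3844 -0.2977] z11 [ 0.3732 -0.3003] len 0.035 84.1
yellow [167. 125.] [49. 11.] z62 [ 0.3614 -0.2896] z11 [ 0.3459 -0.2906] len 0.044 83.5
blue [380. 175.] [11. 62.] z62 [ 0.5567 -0.3605] z11 [ 0.5782 -0.375 ] len 0.061 85.3
blue [417. 185.] [10. 94.] z62 [ 0.5927 -0.3748] z11 [ 0.621 -0.392] len 0.095 85.4
```

View pics/w8.png

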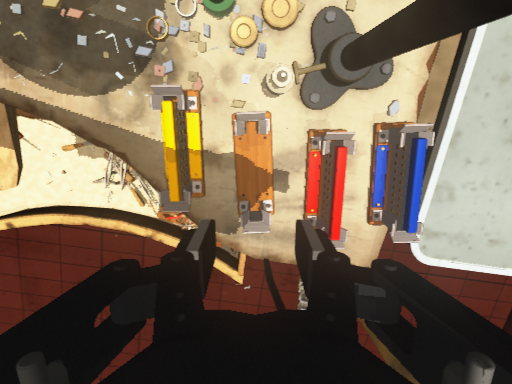

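All three plates sit in their own stands: yellow at (170,150), red at (337,193), blue at (417,185). Plate and stand centres agree within about 2 mm, the spare stand is empty, and the white and green bottles still stand.

```bash
python3 -c "from plant import *; print(sign_off())"
```

```text
the job is handed in; nothing more can be done
None
```

The red, yellow and blue plates are each down in the stand of their own colour, neither bottle was touched, and the job was handed in at about 18 s of the 112 s allowed; no verdict was returned.

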